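# Seat the bottom frit in a chromatography column with the packing rod

### The job

Put the large frit from the tray into the open mouth of the uncapped column, then take the packing rod from its stand and push the frit straight down the barrel until it bottoms out flat on the shoulder, settling it there with a firm press of about 18 N for half a second. Never push the frit with more than 25 N and do not jam the rod against the barrel: it cracks. Stand the rod back in its stand and leave everything else where it is.

Things in the scene. Friction and masses are not known exactly. Their poses are not given: they have to be found in the camera images.
- frit_center (a point): The large frit: a plain grey sintered-steel disc, 27 mm in diameter, 9 mm thick, 18 g, lying flat on the floor (3 mm thick) of the white tray (180 x 140 mm, rim 14 mm high). The point is the disc's centre; z is its axis. Two smaller discs (16 mm) on the tray are other frits.
- column_mouth (a point): Centre of the mouth of the open column, 104 mm above the bench; z points up out of the bore. Flat flange, 43 mm outer diameter. The bore flares: 34 mm wide at the mouth, 28 mm at 8 mm depth, narrowing to 27 mm (a light press fit for the large frit) at about 30 mm depth, then straight to the flat shoulder 68 mm below the mouth.
- column: The open column: a clear plastic barrel fixed upright in the white rack; origin at the lower end of its spout. A frit dropped into the mouth rests there, maybe tilted, or slides to at most 35 mm depth; the rod's foot levels it. Pushed on, it drags with 4 to 14 N, most where the fit begins to bite; at the shoulder it stops dead and the force climbs steeply.
- packed_column: The neighbouring column in the same rack, 85 mm from the open one: same barrel, already packed, closed by a white push-in cap. Origin at the lower end of its spout, 12 mm above the bench. Leave alone.
- rack: White rack 90 x 175 mm, top plate 63 mm high, fixed to the bench; origin under its centre, its two places at y = -42.5 and +42.5 mm in its own frame. Either place may hold the open column.
- rod_grip (a point): Centre of the black handle of the packing rod (22 mm in diameter, 58 mm long, its top 31 mm above and its lower end 27 mm below this point). The rod is straight, 138 mm long, about 130 g, and stands upright in its stand; z points up along it. Below the handle a 12 mm steel shank, at the lower end a white flat foot 22 mm in diameter. Hold it well (40 N or more) so that it does not slip.
- rod_foot (a point): Centre of the flat underside of the rod's foot, on the rod's axis 107 mm below rod_grip.
- stand_well (a point): Centre of the mouth of the well in the rod stand, a black block 75 x 75 mm, 40 mm high, fixed to the bench. The round well is 28 mm wide (35 mm at its bevelled mouth) and 30 mm deep with a flat floor; the rod stands in it on its foot.
- small_frit_a_center (a point): Centre of a small frit, 16 mm in diameter, 5 mm thick, on the tray. Leave alone.
- small_frit_b_center (a point): Centre of the other small frit, same size. Leave alone.
- bottle: Amber bottle, 60 mm wide, 140 mm high, behind the work; origin under its centre. Leave alone.
- tip_box: Grey pipette-tip box with clear lid, 85 x 122 mm, 73 mm high; origin under its centre. Leave alone.
- pen: Marker pen lying flat, 130 mm long, 14 mm thick; origin under its middle. Leave alone.
Mind the look-alikes: they are no part of the job. Leave any green or orange look-alike of the part that bears rod_grip alone. What is shaped like the part that bears frit_center but green or pink is not meant.

How it is judged (in metres and radians):
On the way, in this order (a step that is already met when the one before it is completed fails the run):
1. the large frit has been let go in the mouth of the open column (horizontal distance between frit_center and column_mouth below 0.006 m and z of frit_center in the frame of column_mouth below -0.001 m and contact force between the fingers and frit below 0.05 N), for 0.2 s.
2. the frit is on the shoulder, flat, and is pressed there with the rod by at least 12 N (z of frit_center in the frame of column_mouth below -0.0622 m and angle between the z axis of frit_center and the z axis of column_mouth, either way round below 0.06 rad and contact force between rod and frit above 12 N), for 0.3 s.
At the end, for the whole second after the job is handed in: The large frit lies flat (within 0.06 rad) on the shoulder of the open column (within 1.3 mm), having been pressed there with the rod by at least 12 N for 0.3 s, and the rod stands upright and at rest on the floor of its stand's well (within 3 mm of it, tilt under 0.12 rad), let go (z of frit_center in the frame of column_mouth below -0.0622 m and horizontal distance between frit_center and column_mouth below 0.003 m and angle between the z axis of frit_center and the z axis of column_mouth, either way round below 0.06 rad and horizontal distance between rod_foot and stand_well below 0.006 m and z of rod_foot in the frame of stand_well below -0.027 m and angle between rod_grip's own z axis and vertical below 0.12 rad and linear speed of rod below 0.02 m/s); the robot touches nothing.
It fails at once if the rod pushes the frit with more than 25 N (contact force between rod and frit above 25 N).
It fails at once if the rod is jammed against the barrel with more than 15 N (contact force between rod and column above 15 N).
It fails at once if a bystander is shifted by more than 30 mm (distance of any of small_frit_a_center, small_frit_b_center, bottle, tip_box, pen from where it was at the start of the episode above 0.03 m).
It also fails if it takes over 72 s, if anything falls off the work surface, if the arm or the gripper's body presses on something with over 40 N, if the wrist force passes 120 N, or if a joint passes its speed limit or range.

### The arm

A 6-joint arm with a two-finger parallel gripper is mounted at the origin on the work surface. World frame = base frame: x ahead of the robot, y to its left, z up, the work surface at z = 0. Lengths are in mm, angles in degrees, forces in N, time in s.
With the tool pointing down it reaches from about 300 to 850 mm from the base axis. Payload 4.2 kg.
Tool frame: the origin (TCP) lies midway between the tips of the shut fingers; the grasp point (between the pads) lies 19 mm behind it (env.tcp_to_grasp is the distance from the TCP to the grasp point, in mm); z points along the fingers, x is the direction in which the jaws open and shut, and the axes are right-handed (so a half turn about z gives the same grasp; the last joint's range is limited). The gripper opens to 91 mm and grips with 3 to 60 N. Pads are 32 mm wide; open, the fingers measure 118 mm over their backs; the gripper's body (76 mm by 178 mm) begins 60 mm behind the grasp point.
Start: joints at [63.255, 18.312, 89.639, -0, 72.044, -1.146], TCP at [248.452, 518.57, 213.976] pointing down, gripper open.
Joint ranges: [-177.97, 177.97], [-48.28, 115.42], [12.27, 149.76], [-77.06, 257.06], [2.81, 150.46], [-146.56, 146.56]. Speed limits (degrees/s): [147.25, 147.25, 180, 180, 180, 180].

### API

Orientations are given as [roll, pitch, yaw] about the fixed x, y, z axes, in that order (R = Rz(yaw) Ry(pitch) Rx(roll)).
In Python, from workcell import env gives the robot as it stands.
- The arm moves only by the tool drive_tool, never from a script. Its argument "motion" is a list of rows, each a list of 2 entries, a list of its own where there are three numbers: the shift along the world's x, y, z in m, then the turn, a rotation vector about the world's x, y, z in rad. In form: [[[dx, dy, dz], [wx, wy, wz]], ...]. A call has exactly 10 rows; each row shifts and turns the commanded pose from where the row before left it; what a row does not reach is not made up. A row lasts 1/12 s, in which the tool goes at most 41.7 mm and 7.16 degrees, less where a joint would pass 70% of its speed; a pose out of reach is approached as far as the arm can. A call is refused whole if a number of a shift passes 0.0417 or a number of a turn 0.125, either way. A call with a gripper value outside its range is refused whole. "claw" is the opening, from 0 (shut) to 1 (fully open), set as the call begins (left out, the last holds). The fingers move at their own pace and stop on an object; "force" is the grip in N (left out, the last holds). Time passes only in rows, so rows that do not move let the fingers close, or fill a call up. It gives the time, the measured TCP pose, the force and the opening at its end, in the units of the state.
- env.state(): the state, without advancing time (a new reading comes with each control period).
- env.grab_frame(name): name is "side" or "top"; returns the picture (480x640x3 uint8, red, green, blue); there is no depth.
- env.camera_params(name): a dict with "fov_y" (degrees; the focal length in pixels is half the picture's height over the tangent of half this angle, whatever the lens; pixels are square), "cx", "cy" (the principal point, pixels), "k1" (the pictures are not rectified: a ray, as slopes to the right and down, at radius r is drawn at 1 + k1 r^2 times it, then the intrinsics apply), "pose" (4x4, takes a point from camera to world coordinates). Camera axes: x right, y down, z forward; pixel columns grow to the right and rows downward; lengths in mm; the calibration is good to about 2 mm. A picture is of the moment at which its call begins. camera_params takes no time and is no camera call.
- env.job_done(): hands the job in, once; it reports no verdict.
The state is a dict: "time_s": time; "qpos": joint angles; "qvel": joint speeds; "effort": joint torques, N m; "ee_pos": TCP position; "ee_rot": TCP orientation; "force": force on the tool from outside, world axes, zero at the start; "torque": the same for the moment, N m; "gripper_width": finger opening in mm.
Only numpy, scipy, OpenCV 4.12 (cv2) and the standard library are available. Lean on these libraries where they do the work, as an engineer would, in place of code of your own. Each camera call takes 0.05 s, during which the arm holds its last target.

## Working session

There is one attempt and no reset: what is moved stays moved. The work goes in short steps, Python scripts to look and compute and a tool call to move; the robot and the scene stay as the last step left them, time stands still between calls to the robot, and variables do not carry over. Pictures are saved under pics/ and viewed, and the job is handed in when it is done.

Besides the shell and the picture viewer there is one more tool, called after "Emit:" as name(argument=value, ...), one argument or row to a line, values as JSON. drive_tool: Moves the arm, as the interface text tells. Its arguments: {"type":"object","properties":{"motion":{"type":"array","items":{"type":"array"}},"claw":{"type":"number"},"force":{"type":"number"}},"required":["motion"]}

```bash
ls; mkdir -p pics; python3 - <<'E'
from workcell import env
import cv2,numpy as np
for n in("side","top"):
    im=env.grab_frame(n);cv2.imwrite(f"pics/{n}0.png",im[:,:,::-1]);p=env.camera_params(n);print(n,{k:(np.round(v,4).tolist() if k=='pose' else v) for k,v in p.items()})
print(env.state(),env.tcp_to_grasp)
E
```

```text
pics
side {'fov_y': 42.20002991725957, 'cx': 319.18912420642346, 'cy': 245.7982827992762, 'k1': -0.0074991186302329725, 'pose': [[0.8807, -0.3144, 0.3542, 116.6817], [-0.4736, -0.5868, 0.6568, -868.1259], [0.0014, -0.7462, -0.6657, 928.2937], [0.0, 0.0, 0.0, 1.0]]}
top {'fov_y': 53.15299709218083, 'cx': 314.971451059999, 'cy': 244.02514429221154, 'k1': -0.09593378354009574, 'pose': [[0.0014, -0.9866, 0.1633, 436.358], [-0.9998, 0.0018, 0.0189, -37.3975], [-0.0189, -0.1633, -0.9864, 959.3637], [0.0, 0.0, 0.0, 1.0]]}
{'time_s': 0.1, 'qpos': array([ 6.32538785e+01,  1.83482114e+01,  8.96995738e+01, -2.45531761e-04,
        7.20443098e+01, -1.14465117e+00]), 'qvel': array([-0.0395732 , -0.07281325, -0.17132682,  0.03929829,  0.07212774,
       -0.06593851]), 'effort': array([ 1.06596847e-04, -4.13334811e+01, -2.32510543e+01,  7.30505283e-02,
        4.22701507e-02, -6.68550092e-05]), 'ee_pos': array([248.24678843, 518.14592044, 213.20095082]), 'ee_rot': array([-1.79998394e+02,  9.20812983e-02,  6.43986068e+01]), 'force': array([ 0.013405  , -0.80264802, -0.17707151]), 'torque': array([-0.02945461, -0.02694739, -0.02907467]), 'gripper_width': 91.02483506656552} 18.8
```

View pics/side0.png

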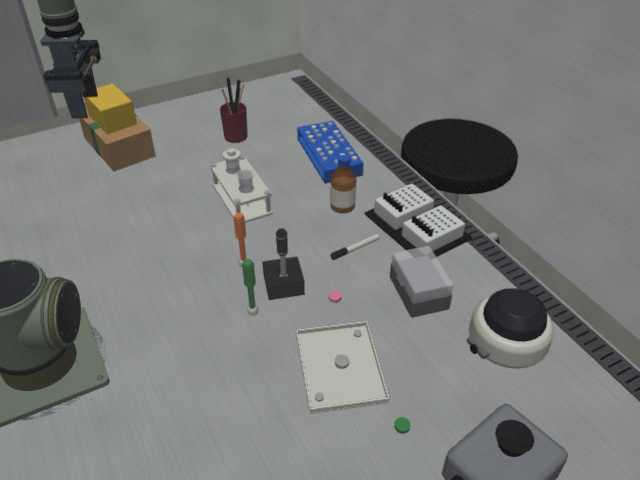

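View pics/top0.png

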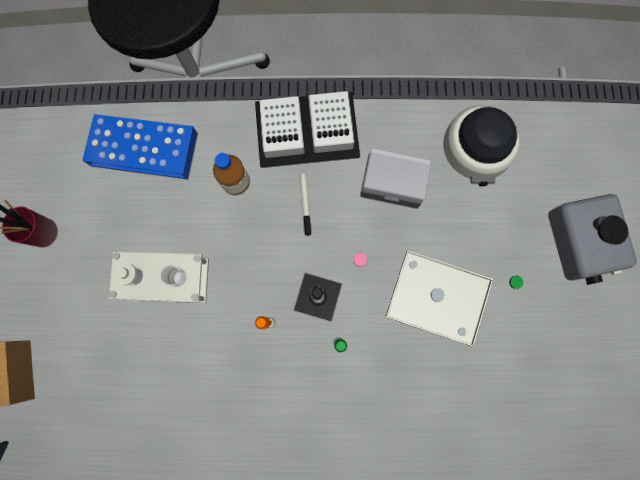

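The top view shows the large frit at (437,295), the stand and rod at about (318,295), the rack at (158,277), and columns at about (127,273) and (177,276). I'll zoom in for precision.

```bash
cat > h.py <<'E'
import cv2,numpy as np
from workcell import env
def K(p):
    f=240/np.tan(np.radians(p['fov_y']/2)); return f
def ray(n,u,v):
    p=env.camera_params(n);f=K(p);d=np.array([(u-p['cx'])/f,(v-p['cy'])/f]);x=d.copy()
    for _ in range(20): x=d/(1+p['k1']*(x@x))
    P=np.array(p['pose']);return P[:3,3],P[:3,:3]@np.array([x[0],x[1],1])
def atz(n,u,v,z):
    o,d=ray(n,u,v);return o+d*(z-o[2])/d[2]
def proj(n,X):
    p=env.camera_params(n);P=np.array(p['pose']);c=P[:3,:3].T@(np.array(X,float)-P[:3,3]);s=c[:2]/c[2];s=s*(1+p['k1']*(s@s));f=K(p);return s[0]*f+p['cx'],s[1]*f+p['cy']
def tri(a,b):
    A=np.zeros((3,3));r=np.zeros(3)
    for o,d in (ray('side',*a),ray('top',*b)):
        d=d/np.linalg.norm(d);M=np.eye(3)-np.outer(d,d);A+=M;r+=M@o
    return np.linalg.solve(A,r)
def crop(src,out,x0,y0,w,h,s):
    im=cv2.imread(src)[y0:y0+h,x0:x0+w];cv2.imwrite(out,cv2.resize(im,None,fx=s,fy=s,interpolation=cv2.INTER_CUBIC))
E
python3 - <<'E'
from h import *
crop('pics/top0.png','pics/t_rack.png',100,235,120,80,6)
crop('pics/top0.png','pics/t_mid.png',240,240,120,90,6)
crop('pics/top0.png','pics/t_tray.png',375,240,130,110,6)
crop('pics/side0.png','pics/s_rack.png',195,140,90,90,6)
crop('pics/side0.png','pics/s_rod.png',225,200,90,110,5)
E
```

```text
(no output)
```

View pics/t_rack.png

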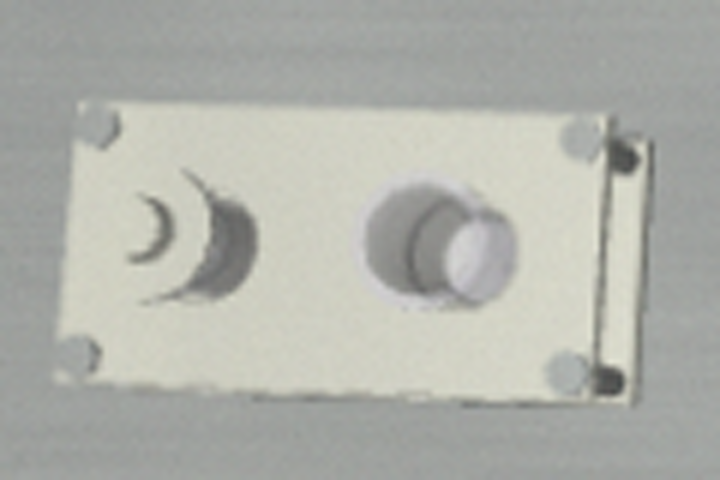

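View pics/t_mid.png

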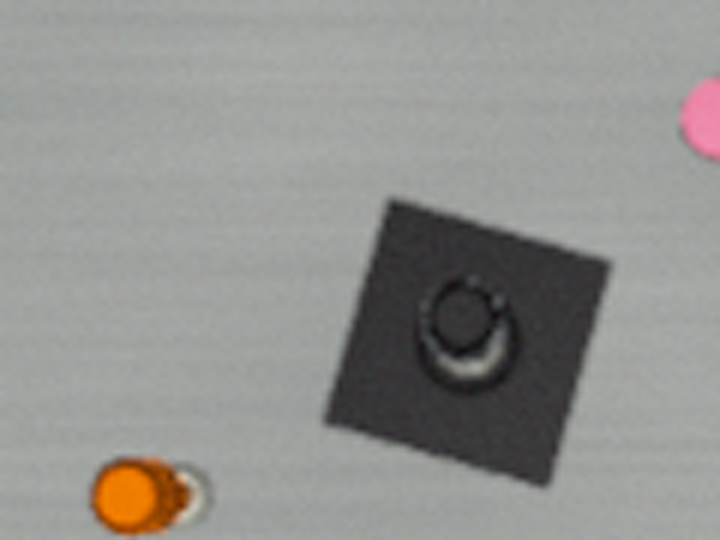

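View pics/t_tray.png

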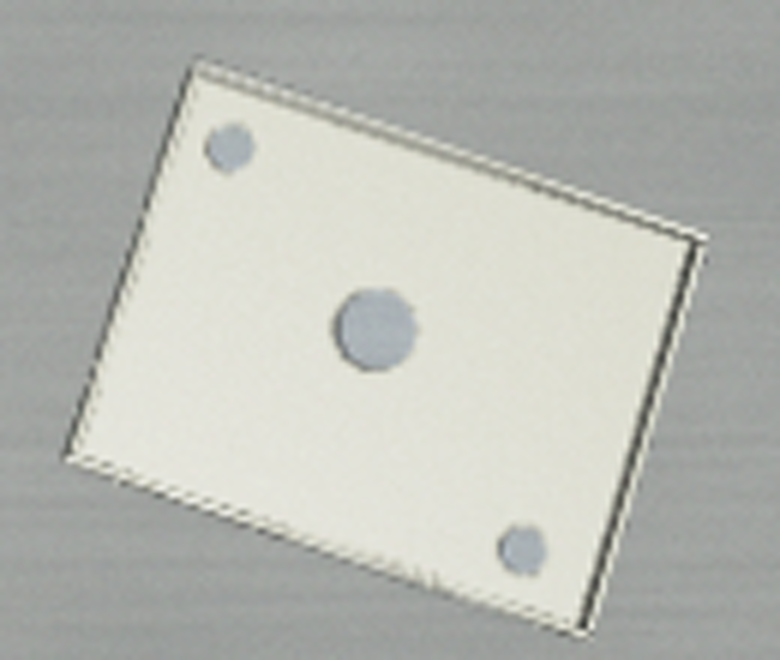

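View pics/s_rack.png

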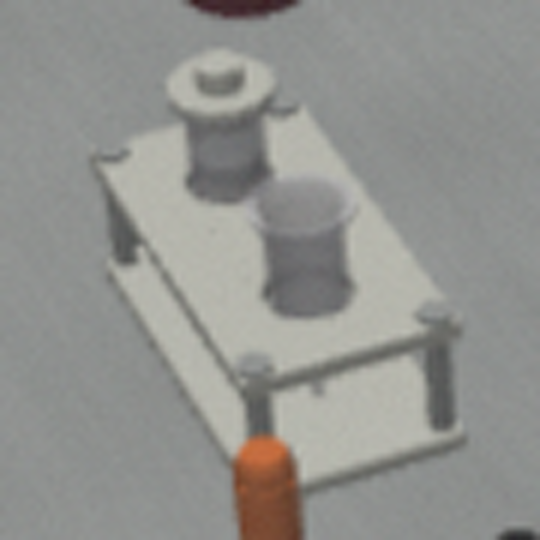

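View pics/s_rod.png

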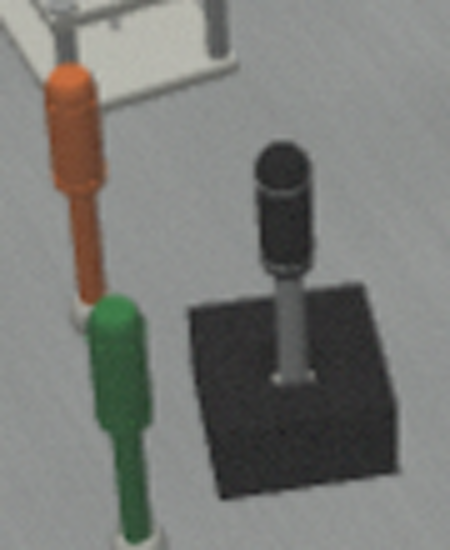

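```bash
cat >> h.py <<'E'
def uc(x,y,x0,y0,s): return ((x+.5)/s-.5+x0,(y+.5)/s-.5+y0)
def circ(n,c,r,N=72):
    return np.array([proj(n,[c[0]+r*np.cos(t),c[1]+r*np.sin(t),c[2]]) for t in np.linspace(0,2*np.pi,N)])
def overlay(src,n,out,x0,y0,w,h,s,circs):
    im=cv2.imread(src)[y0:y0+h,x0:x0+w];im=cv2.resize(im,None,fx=s,fy=s,interpolation=cv2.INTER_CUBIC)
    for c,r,col in circs:
        q=(circ(n,c,r)-[x0,y0]+.5)*s-.5
        cv2.polylines(im,[np.round(q*8).astype(np.int32)],True,col,1,cv2.LINE_AA,3)
    cv2.imwrite(out,im)
E
python3 - <<'E'
from h import *
print('frit top',atz('top',*uc(376,330,375,240,6),12), 'side',atz('side',342,361,12))
print('mouth',atz('top',*uc(427,244,100,235,6),104),'side',atz('side',*uc(303,206,195,140,6),104))
print('rod top',atz('top',*uc(466,316,240,240,6),150))
c=np.mean([atz('top',*uc(x,y,240,240,6),40) for x,y in((390,199),(610,262),(548,488),(325,422))],0);print('stand',c)
print('stand side tri',tri(uc(284,164,225,200,5),uc(466,316,240,240,6)))
for p in ((82,102),(612,116),(592,402),(57,380)): print(atz('top',*uc(*p,100,235,6),63))
print([ (n,proj(n,c)) for n in('side','top')])
E
```

```text
frit top [ 491.64583346 -260.64614883   12.        ] side [ 490.90032283 -263.24222233   12.        ]
mouth [520.94437987 240.71842993 104.        ] side [522.89112451 242.64948069 104.        ]
rod top [488.00493076 -25.86481607 150.        ]
stand [486.69901948 -24.99471447  40.        ]
stand side tri [488.07436685 -25.66872774 144.25132297]
[570.55608351 370.89523771  63.        ]
[565.98204996 195.95239143  63.        ]
[475.47981424 198.96113092  63.        ]
[480.980092  373.3038617  63.       ]
[('side', (np.float64(282.7907010987256), np.float64(271.0413561902363))), ('top', (np.float64(317.6121065538464), np.float64(296.61282663839444)))]
```

```bash
python3 - <<'E'
from h import *
m=[521.7,241.7,104]
C=[(m,21.5,(0,0,255)),(m,17,(0,255,0))]
overlay('pics/top0.png','top','pics/o1.png',145,250,60,45,10,C)
overlay('pics/side0.png','side','pics/o2.png',220,155,60,45,10,C)
f=[491.3,-261.5,12];r=[487.5,-25.5,148];w=[487.5,-25.5,40]
overlay('pics/top0.png','top','pics/o3.png',410,270,60,45,10,[(f,13.5,(0,0,255))])
overlay('pics/side0.png','side','pics/o4.png',315,340,60,45,10,[(f,13.5,(0,0,255))])
overlay('pics/top0.png','top','pics/o5.png',290,270,60,50,10,[(r,11,(0,0,255)),(w,17.5,(0,255,0))])
overlay('pics/side0.png','side','pics/o6.png',255,220,60,80,7,[(r,11,(0,0,255)),(w,17.5,(0,255,0))])
a=[cv2.imread(f'pics/o{i}.png') for i in range(1,5)]
for i in range(0,1): cv2.imwrite('pics/oo1.png',cv2.resize(np.vstack([np.hstack(a[:2]),np.hstack(a[2:])]),(800,600)))
b=[cv2.resize(cv2.imread(f'pics/o{i}.png'),(400,h)) for i,h in((5,333),(6,533))]
b[0]=cv2.copyMakeBorder(b[0],0,200,0,0,0)
cv2.imwrite('pics/oo2.png',np.hstack(b))
E
```

```text
(no output)
```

View pics/oo1.png

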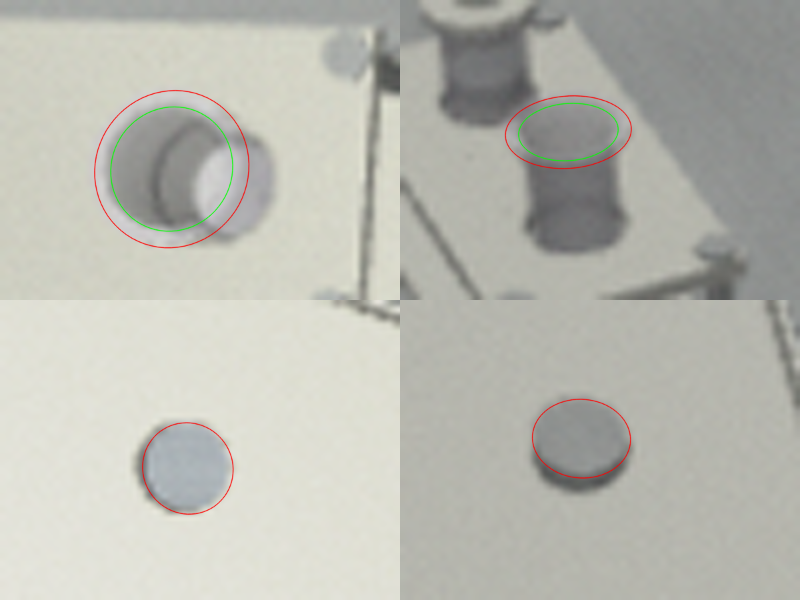

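View pics/oo2.png

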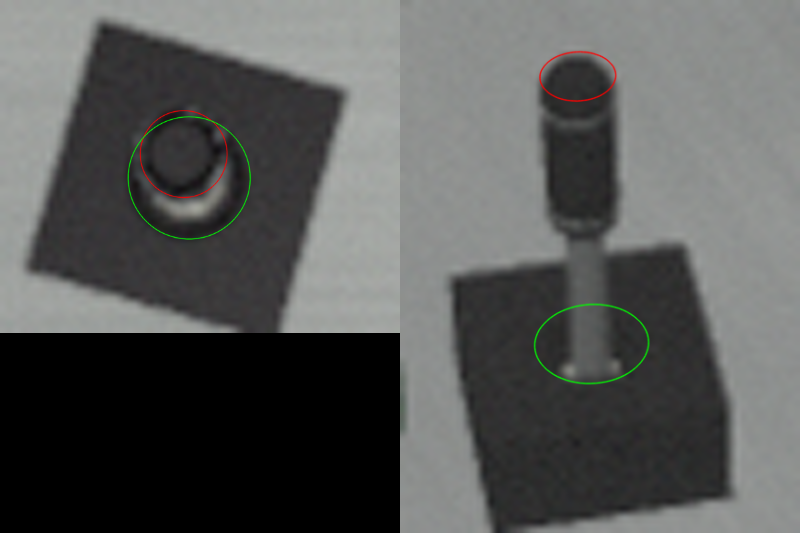

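Both cameras agree to within about 1–2 mm: frit (491.3, -261.5), mouth (521.7, 241.7), rod and well (487.5, -25.5). Next I move to the frit with the jaws along world x.

Emit:
drive_tool(
  motion=[
    [[0.0115, -0.037, 0], [0, 0, -0.1124]],
    [[0.0115, -0.037, 0], [0, 0, -0.1124]],
    [[0.0115, -0.037, 0], [0, 0, -0.1124]],
    [[0.0115, -0.037, 0], [0, 0, -0.1124]],
    [[0.0115, -0.037, 0], [0, 0, -0.1124]],
    [[0.0115, -0.037, 0], [0, 0, -0.1124]],
    [[0.0115, -0.037, 0], [0, 0, -0.1124]],
    [[0.0115, -0.037, 0], [0, 0, -0.1124]],
    [[0.0115, -0.037, 0], [0, 0, -0.1124]],
    [[0.0115, -0.037, 0], [0, 0, -0.1124]],
  ],
  claw=0.6,
  force=12,
)

```text
time_s: 0.93
ee_pos: [363.3, 146.7, 213.9]
ee_rot: [180.0, -0.0, -0.3]
force: [0.4, 0.7, -0.5]
gripper_width: 54.5
```

Emit:
drive_tool(
  motion=[
    [[0.0115, -0.037, 0], [0, 0, 0]],
    [[0.0115, -0.037, 0], [0, 0, 0]],
    [[0.0115, -0.037, 0], [0, 0, 0]],
    [[0.0115, -0.037, 0], [0, 0, 0]],
    [[0.0115, -0.037, 0], [0, 0, 0]],
    [[0.0115, -0.037, 0], [0, 0, 0]],
    [[0.0115, -0.037, 0], [0, 0, 0]],
    [[0.0115, -0.037, 0], [0, 0, 0]],
    [[0.0115, -0.037, 0], [0, 0, 0]],
    [[0.0115, -0.037, 0], [0, 0, 0]],
  ],
)

```text
time_s: 1.77
ee_pos: [478.3, -223.4, 213.6]
ee_rot: [-180.0, 0.0, -0.0]
force: [0.6, 0.4, 0.2]
gripper_width: 54.8
```

Emit:
drive_tool(
  motion=[
    [[0.0013, -0.0038, -0.017], [0, 0, 0]],
    [[0.0013, -0.0038, -0.017], [0, 0, 0]],
    [[0.0013, -0.0038, -0.017], [0, 0, 0]],
    [[0.0013, -0.0038, -0.017], [0, 0, 0]],
    [[0.0013, -0.0038, -0.017], [0, 0, 0]],
    [[0.0013, -0.0038, -0.017], [0, 0, 0]],
    [[0.0013, -0.0038, -0.017], [0, 0, 0]],
    [[0.0013, -0.0038, -0.017], [0, 0, 0]],
    [[0.0013, -0.0038, -0.017], [0, 0, 0]],
    [[0.0013, -0.0038, -0.017], [0, 0, 0]],
  ],
)

```text
time_s: 2.6
ee_pos: [491.2, -259.5, 42.8]
ee_rot: [-180.0, 0.0, -0.0]
force: [-0.4, 0.1, 1.2]
gripper_width: 54.6
```

```bash
python3 - <<'E'
from h import *
im=env.grab_frame('side');cv2.imwrite('pics/side1.png',im[:,:,::-1])
s=env.state();e=s['ee_pos'];print(e,s['force'])
overlay('pics/side1.png','side','pics/s1.png',280,280,130,110,6,[([491.3,-261.5,12],13.5,(0,0,255)),(e,2,(0,255,0)),(e+[27,0,0],1,(0,255,0)),(e-[27,0,0],1,(0,255,0))])
E
```

```text
[ 489.59536861 -259.05076454   39.72409819] [-0.20451848  0.21013192 -1.19280903]
```

View pics/s1.png

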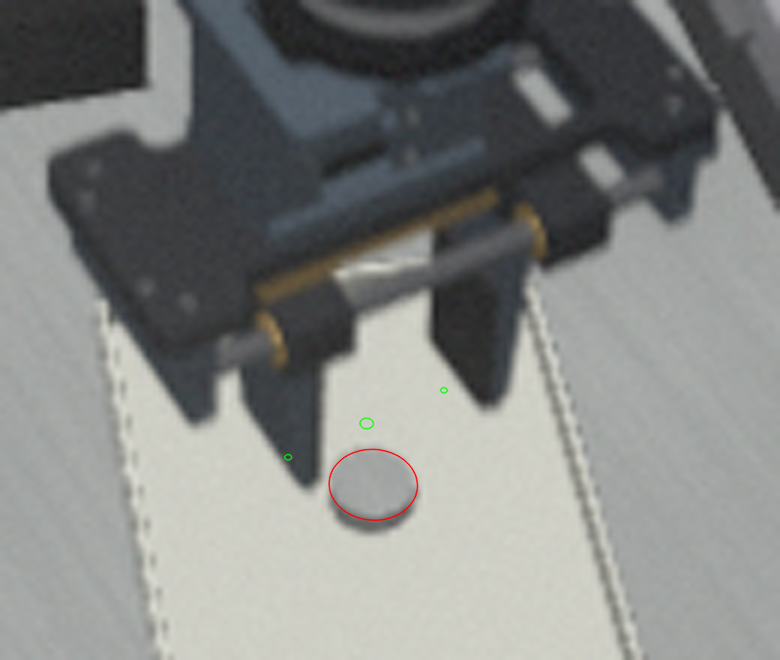

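```bash
python3 - <<'E'
from h import *
s=env.state();e=s['ee_pos'];print(e,s['force'],s['qvel'],s['gripper_width'])
for d in ([0,0,0],[0,-16,0],[27.3,-16,0],[-27.3,-16,0],[27.3,16,0],[-27.3,16,0]):
    p=proj('side',e+d); print(d,(np.array(p)-[280,280]+.5)*6-.5)
E
```

```text
[ 489.59536861 -259.05076454   39.72409819] [-0.20451848  0.21013192 -1.19280903] [ 0.32542712 -1.45570573  0.14989995  0.15047485  5.53840799  0.61924473] 54.79520099871441
[0, 0, 0] [366.19733724 422.97834853]
[0, -16, 0] [392.80581682 460.33446386]
[27.3, -16, 0] [471.36496978 426.11145885]
[-27.3, -16, 0] [312.870234   495.15115279]
[27.3, 16, 0] [417.64598182 353.34126375]
[-27.3, 16, 0] [261.18131711 419.84235169]
```

Emit:
drive_tool(
  motion=[
    [[0, -0.001, -0.008], [0, 0, 0]],
    [[0, -0.001, -0.008], [0, 0, 0]],
    [[0, 0, -0.007], [0, 0, 0]],
    [[0, 0, -0.006], [0, 0, 0]],
    [[0, 0, -0.004], [0, 0, 0]],
    [[0, 0, -0.003], [0, 0, 0]],
    [[0, 0, 0], [0, 0, 0]],
    [[0, 0, 0], [0, 0, 0]],
    [[0, 0, 0], [0, 0, 0]],
    [[0, 0, 0], [0, 0, 0]],
  ],
)

```text
time_s: 3.48
ee_pos: [491.7, -261.6, 8.4]
ee_rot: [180.0, -0.0, 0.0]
force: [0.3, 0.5, 0.2]
gripper_width: 54.7
```

```bash
python3 - <<'E'
from h import *
im=env.grab_frame('side');cv2.imwrite('pics/side2.png',im[:,:,::-1])
s=env.state();e=s['ee_pos'];print(e,s['force'])
for d in ([0,0,0],[0,-16,0],[27.3,-16,0],[-27.3,-16,0],[27.3,16,0],[-27.3,16,0]):
    p=proj('side',e+d); print(d,(np.array(p)-[300,320]+.5)*8-.5)
overlay('pics/side2.png','side','pics/s2.png',300,320,90,70,8,[([491.3,-261.5,12],13.5,(0,0,255)),(e,2,(0,255,0))])
E
```

```text
[ 491.67429659 -261.54448926    8.31431245] [0.02260164 0.09318708 0.06374161]
[0, 0, 0] [338.33150389 334.97302761]
[0, -16, 0] [373.27220675 384.73605865]
[27.3, -16, 0] [476.09998939 339.14081695]
[-27.3, -16, 0] [268.67528388 431.10733322]
[27.3, 16, 0] [405.57689604 242.15642848]
[-27.3, 16, 0] [200.757742   330.80055868]
```

View pics/s2.png

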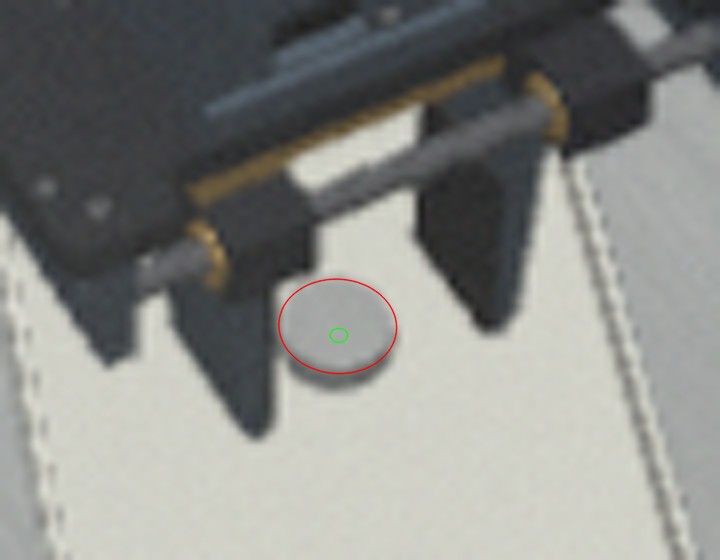

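Emit:
drive_tool(
  motion=[
    [[0, 0, -0.001], [0, 0, 0]],
    [[0, 0, 0], [0, 0, 0]],
    [[0, 0, 0], [0, 0, 0]],
    [[0, 0, 0], [0, 0, 0]],
    [[0, 0, 0], [0, 0, 0]],
    [[0, 0, 0], [0, 0, 0]],
    [[0, 0, 0], [0, 0, 0]],
    [[0, 0, 0], [0, 0, 0]],
    [[0, 0, 0], [0, 0, 0]],
    [[0, 0, 0], [0, 0, 0]],
  ],
  claw=0,
  force=12,
)

```text
time_s: 4.37
ee_pos: [491.5, -261.4, 7.0]
ee_rot: [180.0, -0.0, 0.0]
force: [-0.0, 0.5, -0.3]
gripper_width: 25.9
```

Emit:
drive_tool(
  motion=[
    [[0, 0, 0.008], [0, 0, 0]],
    [[0, 0, 0.02], [0, 0, 0]],
    [[0, 0, 0.025], [0, 0, 0]],
    [[0, 0.015, 0.025], [0, 0, 0]],
    [[0, 0.03, 0.025], [0, 0, 0]],
    [[0, 0.032, 0.025], [0, 0, 0]],
    [[0, 0.035, 0.022], [0, 0, 0]],
    [[0, 0.04, 0.01], [0, 0, 0]],
    [[0, 0.04, 0], [0, 0, 0]],
    [[0, 0.04, 0], [0, 0, 0]],
  ],
)

```text
time_s: 5.2
ee_pos: [491.7, -27.8, 168.8]
ee_rot: [180.0, -0.2, -0.0]
force: [1.0, 0.5, -0.2]
gripper_width: 26.2
```

Emit:
drive_tool(
  motion=[
    [[0.003, 0.035, 0], [0, 0, 0]],
    [[0.003, 0.035, 0], [0, 0, 0]],
    [[0.003, 0.035, 0], [0, 0, 0]],
    [[0.003, 0.035, 0], [0, 0, 0]],
    [[0.003, 0.035, 0], [0, 0, 0]],
    [[0.004, 0.035, 0], [0, 0, 0]],
    [[0.004, 0.031, 0], [0, 0, 0]],
    [[0.004, 0.02, 0], [0, 0, 0]],
    [[0.003, 0.01, -0.01], [0, 0, 0]],
    [[0, 0, -0.01], [0, 0, 0]],
  ],
)

```text
time_s: 6.03
ee_pos: [522.2, 243.4, 146.8]
ee_rot: [-179.9, -0.1, 0.1]
force: [0.3, -1.2, -0.9]
gripper_width: 26.3
```

Emit:
drive_tool(
  motion=[
    [[0.0003, 0.0002, -0.01], [0, 0, 0]],
    [[0, 0, -0.01], [0, 0, 0]],
    [[0, 0, -0.006], [0, 0, 0]],
    [[0, 0, -0.004], [0, 0, 0]],
    [[0, 0, 0], [0, 0, 0]],
    [[0, 0, 0], [0, 0, 0]],
    [[0, 0, 0], [0, 0, 0]],
    [[0, 0, 0], [0, 0, 0]],
    [[0, 0, 0], [0, 0, 0]],
    [[0, 0, 0], [0, 0, 0]],
  ],
)

```text
time_s: 6.87
ee_pos: [521.9, 241.9, 117.4]
ee_rot: [-180.0, -0.0, 0.0]
force: [-0.0, -0.1, 0.2]
gripper_width: 26.3
```

```bash
python3 - <<'E'
from h import *
im=env.grab_frame('side');cv2.imwrite('pics/side3.png',im[:,:,::-1])
im=env.grab_frame('top');cv2.imwrite('pics/top3.png',im[:,:,::-1])
s=env.state();e=s['ee_pos'];print(e,s['force'])
m=[521.7,241.7,104]
overlay('pics/side3.png','side','pics/s3.png',200,130,90,70,8,[(m,17,(0,0,255)),(e+[0,0,-4.5],13.5,(0,255,0)),(e+[0,0,4.5],13.5,(0,255,0))])
overlay('pics/top3.png','top','pics/t3.png',130,235,90,70,8,[(m,21.5,(0,0,255)),(e,13.5,(0,255,0))])
E
```

```text
[521.83321402 241.84943375 117.18793326] [ 0.23477184  0.84123101 -0.31028068]
```

View pics/s3.png

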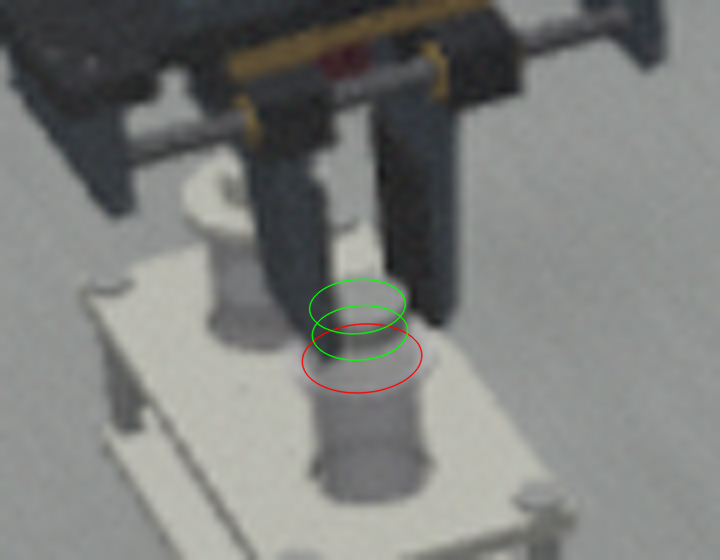

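View pics/t3.png

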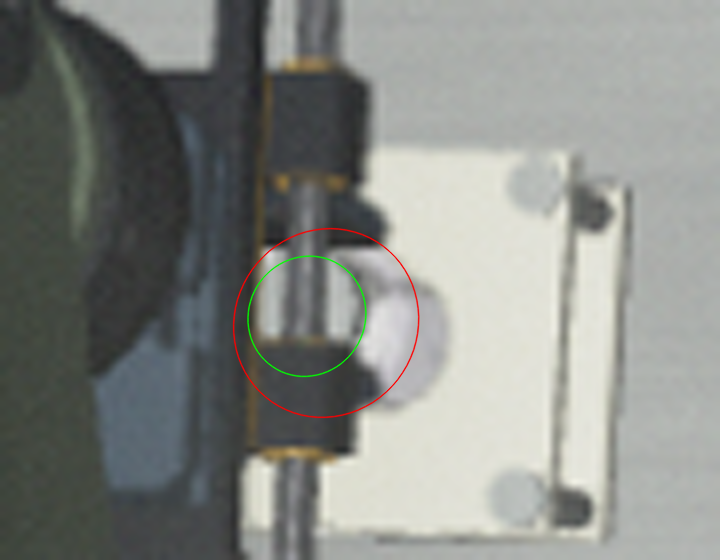

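Emit:
drive_tool(
  motion=[
    [[0, 0, -0.003], [0, 0, 0]],
    [[0, 0, -0.003], [0, 0, 0]],
    [[0, 0, -0.003], [0, 0, 0]],
    [[0, 0, -0.002], [0, 0, 0]],
    [[0, 0, -0.001], [0, 0, 0]],
    [[0, 0, 0], [0, 0, 0]],
    [[0, 0, 0], [0, 0, 0]],
    [[0, 0, 0], [0, 0, 0]],
    [[0, 0, 0], [0, 0, 0]],
    [[0, 0, 0], [0, 0, 0]],
  ],
)

```text
time_s: 7.8
ee_pos: [521.8, 241.8, 105.1]
ee_rot: [-180.0, -0.0, -0.0]
force: [0.8, -0.0, -1.0]
gripper_width: 26.2
```

```bash
python3 - <<'E'
from h import *
im=env.grab_frame('side');cv2.imwrite('pics/side4.png',im[:,:,::-1])
s=env.state();e=s['ee_pos'];print(e,s['force'])
m=[521.7,241.7,104]
overlay('pics/side4.png','side','pics/s4.png',220,150,50,40,14,[(m,17,(0,0,255)),(e+[0,0,4.5],13.5,(0,255,0))])
E
```

```text
[521.80628914 241.78911042 105.08564645] [-0.11651373 -0.02674762 -1.16931747]
```

View pics/s4.png

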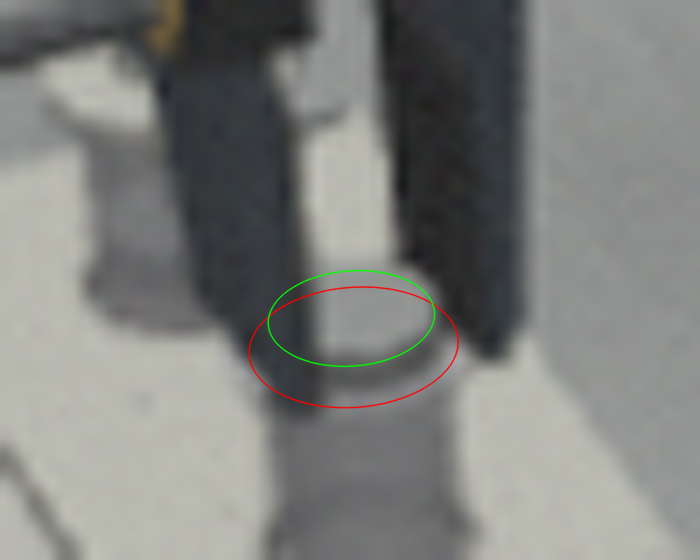

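The frit sits centred just inside the mouth, so I release it.

Emit:
drive_tool(
  motion=[
    [[0, 0, 0], [0, 0, 0]],
    [[0, 0, 0], [0, 0, 0]],
    [[0, 0, 0], [0, 0, 0]],
    [[0, 0, 0], [0, 0, 0]],
    [[0, 0, 0], [0, 0, 0]],
    [[0, 0, 0], [0, 0, 0]],
    [[0, 0, 0.01], [0, 0, 0]],
    [[0, 0, 0.02], [0, 0, 0]],
    [[0, -0.01, 0.03], [0, 0, 0]],
    [[0, -0.02, 0.025], [0, 0, 0]],
  ],
  claw=0.5,
)

```text
time_s: 8.68
ee_pos: [522.0, 213.0, 191.9]
ee_rot: [-179.9, -0.1, 0.1]
force: [0.7, -0.1, 0.9]
gripper_width: 45.8
```

Emit:
drive_tool(
  motion=[
    [[-0.004, -0.035, 0], [0, 0, 0]],
    [[-0.004, -0.035, 0], [0, 0, 0]],
    [[-0.004, -0.035, 0], [0, 0, 0]],
    [[-0.004, -0.035, 0], [0, 0, 0]],
    [[-0.004, -0.035, 0], [0, 0, 0]],
    [[-0.004, -0.03, 0], [0, 0, 0]],
    [[-0.004, -0.02, 0], [0, 0, 0]],
    [[-0.004, -0.01, 0], [0, 0, 0]],
    [[-0.002, -0.002, 0], [0, 0, 0]],
    [[0, 0, 0], [0, 0, 0]],
  ],
)

```text
time_s: 9.52
ee_pos: [487.5, -25.1, 190.4]
ee_rot: [-180.0, -0.0, -0.1]
force: [0.1, 0.5, 0.7]
gripper_width: 45.4
```

```bash
python3 - <<'E'
from h import *
for n in ('side','top'):
    im=env.grab_frame(n);cv2.imwrite(f'pics/{n}5.png',im[:,:,::-1])
s=env.state();e=s['ee_pos'];print(e,s['force'],s['gripper_width'])
m=[521.7,241.7,104]
overlay('pics/side5.png','side','pics/a.png',220,150,50,40,8,[])
overlay('pics/top5.png','top','pics/b.png',145,255,50,40,8,[])
overlay('pics/top5.png','top','pics/c.png',270,250,100,80,8,[([487.5,-25.5,148],11,(0,0,255)),(e,11,(0,255,0))])
cv2.imwrite('pics/p5.png',np.hstack([cv2.imread('pics/a.png'),cv2.imread('pics/b.png')]))
E
```

```text
[487.98534816 -24.24439394 190.22982844] [-0.06374546  0.41709298 -0.23862698] 45.6319094679722
```

View pics/p5.png

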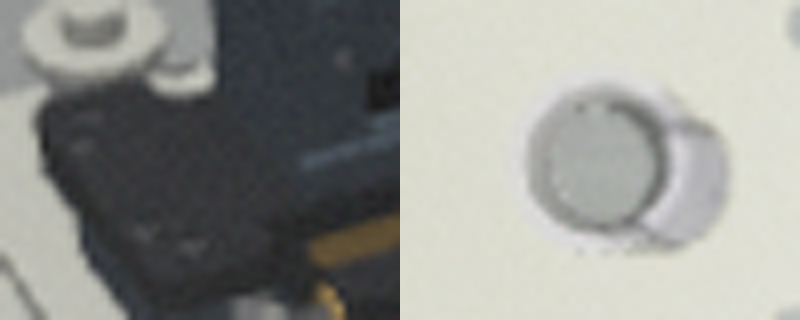

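View pics/side5.png

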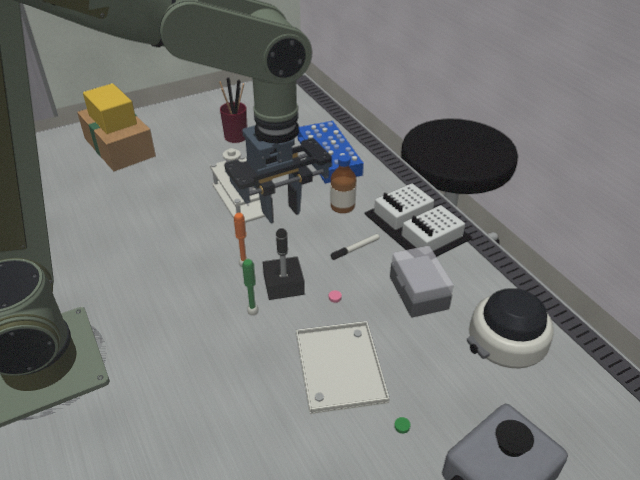

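The top view shows the frit lying flat in the mouth, and the claw is clear. Next I descend on the rod handle.

Emit:
drive_tool(
  motion=[
    [[0, 0, -0.015], [0, 0, 0]],
    [[0, 0, -0.015], [0, 0, 0]],
    [[0, 0, -0.015], [0, 0, 0]],
    [[0, 0, -0.015], [0, 0, 0]],
    [[0, 0, -0.012], [0, 0, 0]],
    [[0, 0, -0.01], [0, 0, 0]],
    [[0, 0, -0.007], [0, 0, 0]],
    [[0, 0, -0.003], [0, 0, 0]],
    [[0, 0, 0], [0, 0, 0]],
    [[0, 0, 0], [0, 0, 0]],
  ],
)

```text
time_s: 10.45
ee_pos: [488.2, -25.0, 98.3]
ee_rot: [-180.0, -0.0, 0.0]
force: [-0.1, 0.7, 0.1]
gripper_width: 45.4
```

```bash
python3 - <<'E'
from h import *
for n in ('side','top'):
    im=env.grab_frame(n);cv2.imwrite(f'pics/{n}6.png',im[:,:,::-1])
s=env.state();e=s['ee_pos'];print(e,s['force'],s['gripper_width'])
overlay('pics/side6.png','side','pics/a.png',245,210,70,80,8,[(e+[0,0,19],11,(0,255,0))])
overlay('pics/top6.png','top','pics/b.png',290,265,30,80,8,[(e,11,(0,255,0))])
cv2.imwrite('pics/p6.png',np.hstack([cv2.imread('pics/a.png'),cv2.imread('pics/b.png')]))
E
```

```text
[488.32479643 -25.20310735  98.62449719] [-0.16971853  0.75335433 -0.83449484] 45.68582239811732
```

View pics/p6.png

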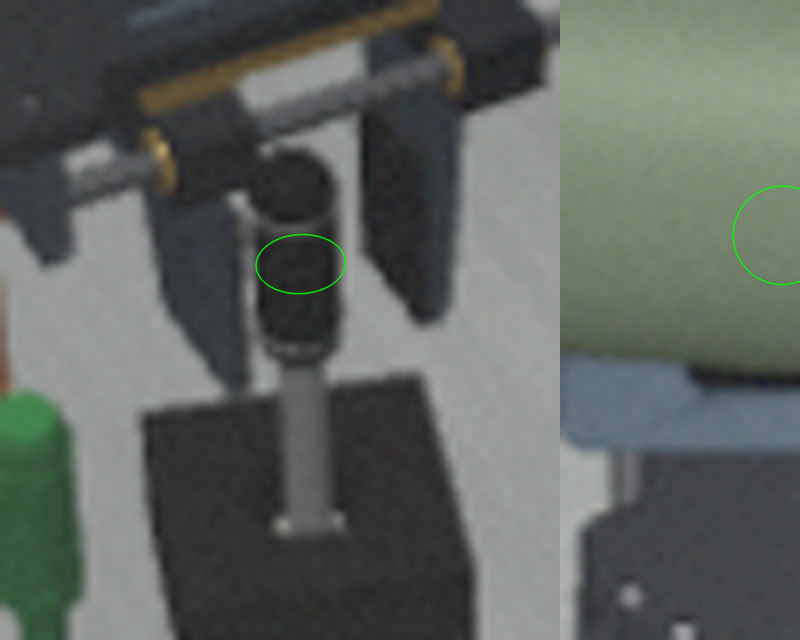

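Emit:
drive_tool(
  motion=[
    [[0, 0, 0], [0, 0, 0]],
    [[0, 0, 0], [0, 0, 0]],
    [[0, 0, 0], [0, 0, 0]],
    [[0, 0, 0], [0, 0, 0]],
    [[0, 0, 0], [0, 0, 0]],
    [[0, 0, 0], [0, 0, 0]],
    [[0, 0, 0], [0, 0, 0]],
    [[0, 0, 0], [0, 0, 0]],
    [[0, 0, 0], [0, 0, 0]],
    [[0, 0, 0], [0, 0, 0]],
  ],
  claw=0,
  force=55,
)

```text
time_s: 11.38
ee_pos: [487.9, -25.3, 98.1]
ee_rot: [180.0, -0.0, 0.0]
force: [-0.2, 0.3, 1.6]
gripper_width: 20.4
```

```bash
python3 - <<'E'
from h import *
s=env.state();print(s['ee_pos'],s['ee_rot'],s['force'],s['torque'],s['gripper_width'])
E
```

```text
[487.87491229 -25.27506838  98.13205296] [ 1.79995866e+02 -2.35504021e-02  1.02702437e-03] [-0.20013355  0.31655647  1.62249179] [-0.12385365  0.07305536 -0.00542696] 20.444868329019364
```

Emit:
drive_tool(
  motion=[
    [[0, 0, 0.005], [0, 0, 0]],
    [[0, 0, 0.01], [0, 0, 0]],
    [[0, 0, 0.015], [0, 0, 0]],
    [[0, 0, 0.02], [0, 0, 0]],
    [[0, 0, 0.02], [0, 0, 0]],
    [[0, 0, 0.02], [0, 0, 0]],
    [[0.002, 0.015, 0.018], [0, 0, 0]],
    [[0.003, 0.025, 0.007], [0, 0, 0]],
    [[0.004, 0.03, 0], [0, 0, 0]],
    [[0.004, 0.035, 0], [0, 0, 0]],
  ],
)

```text
time_s: 12.22
ee_pos: [501.1, 80.1, 214.5]
ee_rot: [180.0, -0.1, -0.1]
force: [0.8, 0.0, -1.6]
gripper_width: 21.0
```

Emit:
drive_tool(
  motion=[
    [[0.003, 0.03, 0], [0, 0, 0]],
    [[0.003, 0.03, 0], [0, 0, 0]],
    [[0.003, 0.03, 0], [0, 0, 0]],
    [[0.003, 0.028, 0], [0, 0, 0]],
    [[0.003, 0.022, 0], [0, 0, 0]],
    [[0.003, 0.014, 0], [0, 0, 0]],
    [[0.003, 0.008, 0], [0, 0, 0]],
    [[0, 0, -0.004], [0, 0, 0]],
    [[0, 0, -0.004], [0, 0, 0]],
    [[0, 0, -0.002], [0, 0, 0]],
  ],
)

```text
time_s: 13.05
ee_pos: [521.2, 240.3, 202.1]
ee_rot: [179.9, 0.1, -0.1]
force: [0.1, 0.0, -2.1]
gripper_width: 21.2
```

```bash
python3 - <<'E'
from h import *
for n in ('side','top'):
    im=env.grab_frame(n);cv2.imwrite(f'pics/{n}7.png',im[:,:,::-1])
s=env.state();e=s['ee_pos'];print(e,s['force'],s['torque'],s['gripper_width'])
m=[521.7,241.7,104]
overlay('pics/side7.png','side','pics/a.png',210,120,70,80,8,[(m,21.5,(0,0,255)),(m,17,(0,0,255)),(e+[0,0,19-107],11,(0,255,0))])
overlay('pics/top7.png','top','pics/b.png',130,235,70,80,8,[(m,21.5,(0,0,255)),(e+[0,0,19-107],11,(0,255,0))])
cv2.imwrite('pics/p7.png',cv2.resize(np.hstack([cv2.imread('pics/a.png'),cv2.imread('pics/b.png')]),(800,457)))
E
```

```text
[521.25954014 240.34384686 202.30006101] [-0.6905453  -0.29613138 -1.55926514] [-0.11372342  0.09132012 -0.00633664] 20.874828680234277
```

View pics/p7.png

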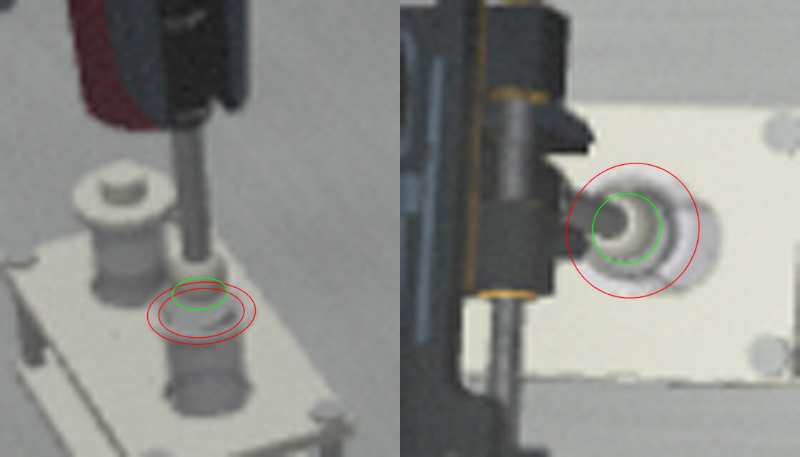

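```bash
python3 - <<'E'
from h import *
m=[521.7,241.7,104]
e=np.array([521.26,240.34,202.3])
overlay('pics/side7.png','side','pics/a.png',228,158,32,36,16,[(m,21.5,(0,0,255)),(e+[0,0,19-107],11,(0,255,0))])
overlay('pics/top7.png','top','pics/b.png',150,256,34,36,16,[(m,21.5,(0,0,255)),(e+[0,0,19-107],11,(0,255,0))])
A=np.hstack([cv2.imread('pics/a.png'),cv2.imread('pics/b.png')]);s=800/A.shape[1];cv2.imwrite('pics/p7b.png',cv2.resize(A,None,fx=s,fy=s));print(16*s)
E
```

```text
12.121212121212121
```

View pics/p7b.png

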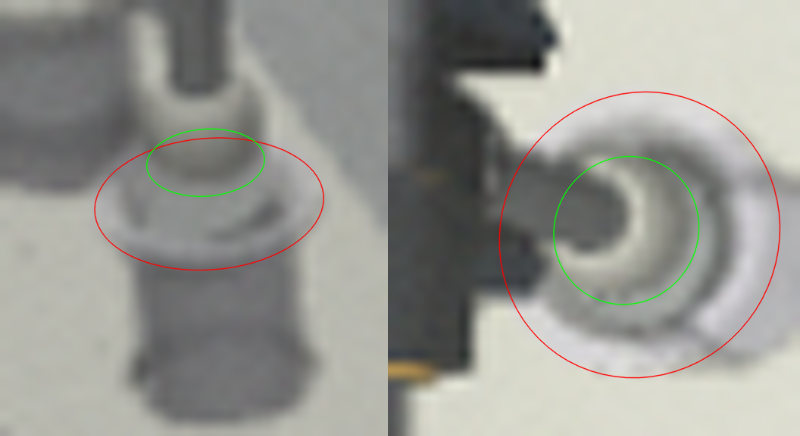

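Emit:
drive_tool(
  motion=[
    [[0, 0, 0], [0, 0, 0]],
    [[0, 0, 0], [0, 0, 0]],
    [[0, 0, -0.002], [0, 0, 0]],
    [[0, 0, -0.002], [0, 0, 0]],
    [[0, 0, -0.002], [0, 0, 0]],
    [[0, 0, 0], [0, 0, 0]],
    [[0, 0, 0], [0, 0, 0]],
    [[0, 0, 0], [0, 0, 0]],
    [[0, 0, 0], [0, 0, 0]],
    [[0, 0, 0], [0, 0, 0]],
  ],
)

```text
time_s: 13.98
ee_pos: [521.8, 241.8, 197.1]
ee_rot: [-180.0, -0.0, 0.0]
force: [-1.0, 0.2, -2.2]
gripper_width: 21.3
```

```bash
python3 - <<'E'
from h import *
s=env.state();print(s['ee_pos'],s['ee_rot'],s['force'],s['torque'],s['gripper_width'])
E
```

```text
[521.81465067 241.80835116 197.07012265] [-1.79996324e+02 -1.64262109e-02  1.64064406e-03] [-1.01654568  0.23027301 -2.23391302] [-0.05844686  0.0589072  -0.06943029] 21.31457501818543
```

Emit:
drive_tool(
  motion=[
    [[0, 0, -0.0015], [0, 0, 0]],
    [[0, 0, -0.0015], [0, 0, 0]],
    [[0, 0, -0.0015], [0, 0, 0]],
    [[0, 0, -0.0015], [0, 0, 0]],
    [[0, 0, -0.0015], [0, 0, 0]],
    [[0, 0, -0.0015], [0, 0, 0]],
    [[0, 0, -0.0015], [0, 0, 0]],
    [[0, 0, -0.0015], [0, 0, 0]],
    [[0, 0, -0.001], [0, 0, 0]],
    [[0, 0, 0], [0, 0, 0]],
  ],
)

```text
time_s: 14.82
ee_pos: [521.5, 241.7, 183.6]
ee_rot: [180.0, 0.0, 0.0]
force: [-0.1, 0.3, -1.0]
gripper_width: 21.4
```

```bash
cat > st.py <<'E'
from workcell import env
import numpy as np
s=env.state();print(s['time_s'],*[np.round(s[k],2) for k in('ee_pos','ee_rot','force','torque','gripper_width')])
E
python3 st.py
```

```text
14.8167 [521.54 241.71 183.61] [1.7999e+02 3.0000e-02 0.0000e+00] [-0.11  0.27 -1.03] [-0.03  0.04  0.02] 21.36
```

Emit:
drive_tool(
  motion=[
    [[0, 0, -0.0015], [0, 0, 0]],
    [[0, 0, -0.0015], [0, 0, 0]],
    [[0, 0, -0.0015], [0, 0, 0]],
    [[0, 0, -0.0015], [0, 0, 0]],
    [[0, 0, -0.0015], [0, 0, 0]],
    [[0, 0, -0.0015], [0, 0, 0]],
    [[0, 0, -0.0015], [0, 0, 0]],
    [[0, 0, -0.0015], [0, 0, 0]],
    [[0, 0, 0], [0, 0, 0]],
    [[0, 0, 0], [0, 0, 0]],
  ],
)

```text
time_s: 15.65
ee_pos: [521.7, 241.7, 171.9]
ee_rot: [180.0, 0.0, -0.0]
force: [0.0, 0.0, -1.8]
gripper_width: 20.8
```

```bash
python3 st.py
```

```text
15.65 [521.7  241.74 171.86] [ 1.7999e+02  1.0000e-02 -0.0000e+00] [ 0.03  0.04 -1.79] [-0.06  0.05  0.02] 20.79
```

Emit:
drive_tool(
  motion=[
    [[0, 0, -0.001], [0, 0, 0]],
    [[0, 0, -0.001], [0, 0, 0]],
    [[0, 0, -0.001], [0, 0, 0]],
    [[0, 0, -0.001], [0, 0, 0]],
    [[0, 0, -0.001], [0, 0, 0]],
    [[0, 0, -0.001], [0, 0, 0]],
    [[0, 0, -0.001], [0, 0, 0]],
    [[0, 0, -0.001], [0, 0, 0]],
    [[0, 0, -0.001], [0, 0, 0]],
    [[0, 0, -0.001], [0, 0, 0]],
  ],
)

```text
time_s: 16.48
ee_pos: [521.8, 241.8, 162.0]
ee_rot: [-180.0, -0.0, 0.0]
force: [-1.7, -0.0, 0.7]
gripper_width: 20.7
```

```bash
python3 st.py
```

```text
16.4833 [521.8  241.81 162.04] [-1.8e+02 -2.0e-02  0.0e+00] [-1.73 -0.03  0.73] [-0.09  0.13  0.02] 20.72
```

Emit:
drive_tool(
  motion=[
    [[0, 0, -0.001], [0, 0, 0]],
    [[0, 0, -0.001], [0, 0, 0]],
    [[0, 0, -0.001], [0, 0, 0]],
    [[0, 0, -0.001], [0, 0, 0]],
    [[0, 0, -0.001], [0, 0, 0]],
    [[0, 0, -0.001], [0, 0, 0]],
    [[0, 0, -0.001], [0, 0, 0]],
    [[0, 0, -0.001], [0, 0, 0]],
    [[0, 0, 0], [0, 0, 0]],
    [[0, 0, 0], [0, 0, 0]],
  ],
)

```text
time_s: 17.32
ee_pos: [521.8, 241.8, 153.8]
ee_rot: [180.0, -0.0, -0.0]
force: [-0.7, -1.3, -1.0]
gripper_width: 20.9
```

```bash
python3 st.py
```

```text
17.3167 [521.76 241.78 153.78] [180.  -0.  -0.] [-0.66 -1.29 -0.99] [-0.09  0.02  0.04] 20.92
```

```bash
python3 - <<'E'
from h import *
im=env.grab_frame('side');cv2.imwrite('pics/side8.png',im[:,:,::-1])
m=[521.7,241.7,104]
e=env.state()['ee_pos']
overlay('pics/side8.png','side','pics/p8.png',215,135,60,72,8,[(m,17,(0,0,255)),(e+[0,0,-88],11,(0,255,0)),(e+[0,0,-97],13.5,(0,255,255)),([521.7,241.7,36],13.5,(255,0,0))])
crop('pics/side8.png','pics/p8r.png',215,135,60,72,8)
cv2.imwrite('pics/p8.png',cv2.resize(np.hstack([cv2.imread('pics/p8.png'),cv2.imread('pics/p8r.png')]),(800,480)))
E
```

```text
(no output)
```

View pics/p8.png

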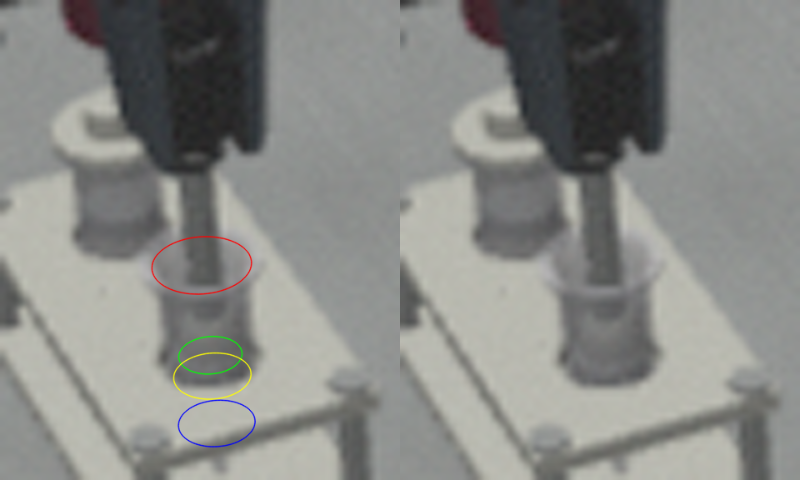

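Emit:
drive_tool(
  motion=[
    [[0, 0, -0.0005], [0, 0, 0]],
    [[0, 0, -0.0005], [0, 0, 0]],
    [[0, 0, -0.0005], [0, 0, 0]],
    [[0, 0, -0.0005], [0, 0, 0]],
    [[0, 0, -0.0005], [0, 0, 0]],
    [[0, 0, -0.0005], [0, 0, 0]],
    [[0, 0, -0.0005], [0, 0, 0]],
    [[0, 0, -0.0005], [0, 0, 0]],
    [[0, 0, -0.0005], [0, 0, 0]],
    [[0, 0, -0.0005], [0, 0, 0]],
  ],
)

```text
time_s: 18.2
ee_pos: [521.8, 241.8, 149.0]
ee_rot: [-180.0, -0.0, -0.0]
force: [0.3, 0.5, 1.8]
gripper_width: 21.2
```

```bash
python3 st.py
```

```text
18.2 [521.79 241.78 148.98] [-1.8e+02 -1.0e-02 -0.0e+00] [0.32 0.48 1.77] [-0.06  0.09  0.01] 21.22
```

Emit:
drive_tool(
  motion=[
    [[0, 0, -0.001], [0, 0, 0]],
    [[0, 0, -0.001], [0, 0, 0]],
    [[0, 0, -0.001], [0, 0, 0]],
    [[0, 0, -0.001], [0, 0, 0]],
    [[0, 0, -0.001], [0, 0, 0]],
    [[0, 0, -0.001], [0, 0, 0]],
    [[0, 0, -0.001], [0, 0, 0]],
    [[0, 0, -0.001], [0, 0, 0]],
    [[0, 0, -0.001], [0, 0, 0]],
    [[0, 0, -0.001], [0, 0, 0]],
  ],
)

```text
time_s: 19.03
ee_pos: [521.8, 241.8, 138.9]
ee_rot: [-180.0, -0.0, -0.0]
force: [-0.2, -0.4, 2.4]
gripper_width: 21.0
```

```bash
python3 st.py
```

```text
19.0333 [521.8  241.78 138.94] [-1.8e+02 -1.0e-02 -0.0e+00] [-0.17 -0.4   2.42] [-0.09  0.09  0.  ] 20.96
```

Emit:
drive_tool(
  motion=[
    [[0, 0, -0.0005], [0, 0, 0]],
    [[0, 0, -0.0005], [0, 0, 0]],
    [[0, 0, -0.0005], [0, 0, 0]],
    [[0, 0, -0.0005], [0, 0, 0]],
    [[0, 0, -0.0004], [0, 0, 0]],
    [[0, 0, -0.0003], [0, 0, 0]],
    [[0, 0, -0.0003], [0, 0, 0]],
    [[0, 0, -0.0003], [0, 0, 0]],
    [[0, 0, -0.0003], [0, 0, 0]],
    [[0, 0, -0.0003], [0, 0, 0]],
  ],
)

```text
time_s: 19.87
ee_pos: [521.8, 241.8, 135.1]
ee_rot: [-180.0, -0.0, 0.0]
force: [-0.4, -0.2, 2.6]
gripper_width: 20.8
```

```bash
python3 st.py
```

```text
19.8667 [521.82 241.82 135.12] [-1.7999e+02 -2.0000e-02  0.0000e+00] [-0.36 -0.18  2.57] [-0.08  0.11  0.03] 20.8
```

Emit:
drive_tool(
  motion=[
    [[0, 0, -0.0001], [0, 0, 0]],
    [[0, 0, -0.0001], [0, 0, 0]],
    [[0, 0, -0.0001], [0, 0, 0]],
    [[0, 0, -0.0001], [0, 0, 0]],
    [[0, 0, -0.0001], [0, 0, 0]],
    [[0, 0, -0.0001], [0, 0, 0]],
    [[0, 0, -0.0001], [0, 0, 0]],
    [[0, 0, -0.0001], [0, 0, 0]],
    [[0, 0, 0], [0, 0, 0]],
    [[0, 0, 0], [0, 0, 0]],
  ],
)

```text
time_s: 20.7
ee_pos: [521.8, 241.8, 134.3]
ee_rot: [-180.0, -0.0, -0.0]
force: [-0.7, 0.3, 2.7]
gripper_width: 21.1
```

Emit:
drive_tool(
  motion=[
    [[0, 0, -0.0001], [0, 0, 0]],
    [[0, 0, -0.0001], [0, 0, 0]],
    [[0, 0, -0.0001], [0, 0, 0]],
    [[0, 0, -0.0001], [0, 0, 0]],
    [[0, 0, -0.0001], [0, 0, 0]],
    [[0, 0, 0], [0, 0, 0]],
    [[0, 0, 0], [0, 0, 0]],
    [[0, 0, 0], [0, 0, 0]],
    [[0, 0, 0], [0, 0, 0]],
    [[0, 0, 0], [0, 0, 0]],
  ],
)

```text
time_s: 21.53
ee_pos: [521.7, 241.8, 133.8]
ee_rot: [180.0, -0.0, -0.0]
force: [0.3, -0.3, 2.2]
gripper_width: 20.9
```

Emit:
drive_tool(
  motion=[
    [[0, 0, -0.0001], [0, 0, 0]],
    [[0, 0, -0.0001], [0, 0, 0]],
    [[0, 0, -0.0001], [0, 0, 0]],
    [[0, 0, -0.0001], [0, 0, 0]],
    [[0, 0, 0], [0, 0, 0]],
    [[0, 0, 0], [0, 0, 0]],
    [[0, 0, 0], [0, 0, 0]],
    [[0, 0, 0], [0, 0, 0]],
    [[0, 0, 0], [0, 0, 0]],
    [[0, 0, 0], [0, 0, 0]],
  ],
)

```text
time_s: 22.37
ee_pos: [521.8, 241.8, 133.4]
ee_rot: [-180.0, -0.0, -0.0]
force: [0.6, 0.4, 2.2]
gripper_width: 21.5
```

Emit:
drive_tool(
  motion=[
    [[0, 0, -0.0001], [0, 0, 0]],
    [[0, 0, -0.0001], [0, 0, 0]],
    [[0, 0, -0.0001], [0, 0, 0]],
    [[0, 0, 0], [0, 0, 0]],
    [[0, 0, 0], [0, 0, 0]],
    [[0, 0, 0], [0, 0, 0]],
    [[0, 0, 0], [0, 0, 0]],
    [[0, 0, 0], [0, 0, 0]],
    [[0, 0, 0], [0, 0, 0]],
    [[0, 0, 0], [0, 0, 0]],
  ],
)

```text
time_s: 23.2
ee_pos: [521.8, 241.8, 133.2]
ee_rot: [-180.0, -0.0, -0.0]
force: [-1.0, -0.2, 3.5]
gripper_width: 20.9
```

Emit:
drive_tool(
  motion=[
    [[0, 0, -0.0001], [0, 0, 0]],
    [[0, 0, -0.0001], [0, 0, 0]],
    [[0, 0, -0.0001], [0, 0, 0]],
    [[0, 0, 0], [0, 0, 0]],
    [[0, 0, 0], [0, 0, 0]],
    [[0, 0, 0], [0, 0, 0]],
    [[0, 0, 0], [0, 0, 0]],
    [[0, 0, 0], [0, 0, 0]],
    [[0, 0, 0], [0, 0, 0]],
    [[0, 0, 0], [0, 0, 0]],
  ],
)

```text
time_s: 24.03
ee_pos: [521.8, 241.8, 133.1]
ee_rot: [-180.0, -0.0, 0.0]
force: [-1.1, -0.3, 5.7]
gripper_width: 21.0
```

```bash
python3 st.py
```

```text
24.0333 [521.78 241.83 133.12] [-1.7999e+02 -2.0000e-02  0.0000e+00] [-1.13 -0.26  5.66] [-0.15  0.21  0.04] 21.02
```

Emit:
drive_tool(
  motion=[
    [[0, 0, -0.0001], [0, 0, 0]],
    [[0, 0, -0.0001], [0, 0, 0]],
    [[0, 0, -0.0001], [0, 0, 0]],
    [[0, 0, -0.0001], [0, 0, 0]],
    [[0, 0, -0.0001], [0, 0, 0]],
    [[0, 0, 0], [0, 0, 0]],
    [[0, 0, 0], [0, 0, 0]],
    [[0, 0, 0], [0, 0, 0]],
    [[0, 0, 0], [0, 0, 0]],
    [[0, 0, 0], [0, 0, 0]],
  ],
)

```text
time_s: 24.87
ee_pos: [521.8, 241.8, 133.1]
ee_rot: [-180.0, -0.0, -0.0]
force: [-1.3, 0.1, 7.8]
gripper_width: 20.7
```

```bash
python3 st.py
```

```text
24.8667 [521.81 241.81 133.11] [-1.7998e+02 -4.0000e-02 -0.0000e+00] [-1.32  0.12  7.75] [-0.19  0.36  0.01] 20.7
```

Emit:
drive_tool(
  motion=[
    [[0, 0, -0.0001], [0, 0, 0]],
    [[0, 0, -0.0001], [0, 0, 0]],
    [[0, 0, -0.0001], [0, 0, 0]],
    [[0, 0, -0.0001], [0, 0, 0]],
    [[0, 0, -0.0001], [0, 0, 0]],
    [[0, 0, -0.0001], [0, 0, 0]],
    [[0, 0, -0.0001], [0, 0, 0]],
    [[0, 0, -0.0001], [0, 0, 0]],
    [[0, 0, 0], [0, 0, 0]],
    [[0, 0, 0], [0, 0, 0]],
  ],
)

```text
time_s: 25.7
ee_pos: [521.9, 241.9, 133.1]
ee_rot: [-180.0, -0.1, 0.0]
force: [-2.0, -0.9, 12.0]
gripper_width: 21.1
```

```bash
python3 st.py
```

```text
25.7 [521.85 241.91 133.08] [-1.7997e+02 -6.0000e-02  0.0000e+00] [-2.04 -0.92 12.  ] [-0.26  0.58  0.05] 21.08
```

Emit:
drive_tool(
  motion=[
    [[0, 0, -0.0002], [0, 0, 0]],
    [[0, 0, -0.0002], [0, 0, 0]],
    [[0, 0, -0.0002], [0, 0, 0]],
    [[0, 0, -0.0002], [0, 0, 0]],
    [[0, 0, 0], [0, 0, 0]],
    [[0, 0, 0], [0, 0, 0]],
    [[0, 0, 0], [0, 0, 0]],
    [[0, 0, 0], [0, 0, 0]],
    [[0, 0, 0], [0, 0, 0]],
    [[0, 0, 0], [0, 0, 0]],
  ],
)

```text
time_s: 26.53
ee_pos: [522.0, 241.9, 133.1]
ee_rot: [-180.0, -0.1, -0.0]
force: [-3.3, -1.0, 15.1]
gripper_width: 21.1
```

```bash
python3 st.py
```

```text
26.5333 [521.97 241.94 133.05] [-1.7995e+02 -1.0000e-01 -0.0000e+00] [-3.33 -0.97 15.11] [-0.36  0.82  0.01] 21.06
```

Emit:
drive_tool(
  motion=[
    [[0, 0, -0.0001], [0, 0, 0]],
    [[0, 0, -0.0001], [0, 0, 0]],
    [[0, 0, 0], [0, 0, 0]],
    [[0, 0, 0], [0, 0, 0]],
    [[0, 0, 0], [0, 0, 0]],
    [[0, 0, 0], [0, 0, 0]],
    [[0, 0, 0], [0, 0, 0]],
    [[0, 0, 0], [0, 0, 0]],
    [[0, 0, 0], [0, 0, 0]],
    [[0, 0, 0], [0, 0, 0]],
  ],
)

```text
time_s: 27.37
ee_pos: [521.9, 241.9, 133.0]
ee_rot: [-179.9, -0.1, 0.0]
force: [-3.2, -0.2, 16.5]
gripper_width: 21.0
```

Emit:
drive_tool(
  motion=[
    [[0, 0, 0.001], [0, 0, 0]],
    [[0, 0, 0.001], [0, 0, 0]],
    [[0, 0, 0.001], [0, 0, 0]],
    [[0, 0, 0.002], [0, 0, 0]],
    [[0, 0, 0.003], [0, 0, 0]],
    [[0, 0, 0.004], [0, 0, 0]],
    [[0, 0, 0.006], [0, 0, 0]],
    [[0, 0, 0.006], [0, 0, 0]],
    [[0, 0, 0.006], [0, 0, 0]],
    [[0, 0, 0.006], [0, 0, 0]],
  ],
)

```text
time_s: 28.2
ee_pos: [521.9, 241.8, 167.3]
ee_rot: [-180.0, -0.0, 0.0]
force: [-0.6, 0.4, -2.1]
gripper_width: 21.1
```

```bash
python3 st.py
```

```text
28.2 [521.88 241.83 167.31] [-1.7999e+02 -3.0000e-02  0.0000e+00] [-0.59  0.35 -2.11] [-0.08  0.03 -0.  ] 21.07
```

Emit:
drive_tool(
  motion=[
    [[0, 0, 0.007], [0, 0, 0]],
    [[0, 0, 0.008], [0, 0, 0]],
    [[0, 0, 0.01], [0, 0, 0]],
    [[0, 0, 0.01], [0, 0, 0]],
    [[0, 0, 0.01], [0, 0, 0]],
    [[-0.001, -0.01, 0.004], [0, 0, 0]],
    [[-0.003, -0.018, 0], [0, 0, 0]],
    [[-0.004, -0.025, 0], [0, 0, 0]],
    [[-0.004, -0.03, 0], [0, 0, 0]],
    [[-0.004, -0.033, 0], [0, 0, 0]],
  ],
)

```text
time_s: 29.03
ee_pos: [505.2, 124.6, 215.6]
ee_rot: [180.0, -0.0, 0.1]
force: [1.0, -0.0, -1.9]
gripper_width: 21.3
```

Emit:
drive_tool(
  motion=[
    [[-0.004, -0.033, 0], [0, 0, 0]],
    [[-0.004, -0.033, 0], [0, 0, 0]],
    [[-0.004, -0.03, 0], [0, 0, 0]],
    [[-0.003, -0.025, 0], [0, 0, 0]],
    [[-0.002, -0.016, 0], [0, 0, 0]],
    [[-0.001, -0.009, 0], [0, 0, 0]],
    [[0, -0.005, 0], [0, 0, 0]],
    [[0, 0, 0], [0, 0, 0]],
    [[0, 0, 0], [0, 0, 0]],
    [[0, 0, 0], [0, 0, 0]],
  ],
)

```text
time_s: 29.87
ee_pos: [487.9, -24.4, 215.4]
ee_rot: [-180.0, 0.0, 0.1]
force: [0.1, 0.3, -2.0]
gripper_width: 21.0
```

```bash
python3 - <<'E'
from h import *
for n in ('side','top'):
    im=env.grab_frame(n);cv2.imwrite(f'pics/{n}9.png',im[:,:,::-1])
s=env.state();e=s['ee_pos'];print(s['time_s'],e,s['force'])
overlay('pics/side9.png','side','pics/a.png',250,200,60,80,8,[([487.7,-25.4,40],17.5,(0,0,255)),(e+[0,0,-88],11,(0,255,0))])
overlay('pics/top9.png','top','pics/b.png',150,250,40,80,8,[])
cv2.imwrite('pics/p9.png',np.hstack([cv2.imread('pics/a.png'),cv2.imread('pics/b.png')]))
E
```

```text
29.9667 [487.85203065 -24.37719893 215.38292132] [ 1.03140442  1.27358403 -1.72625013]
```

View pics/p9.png

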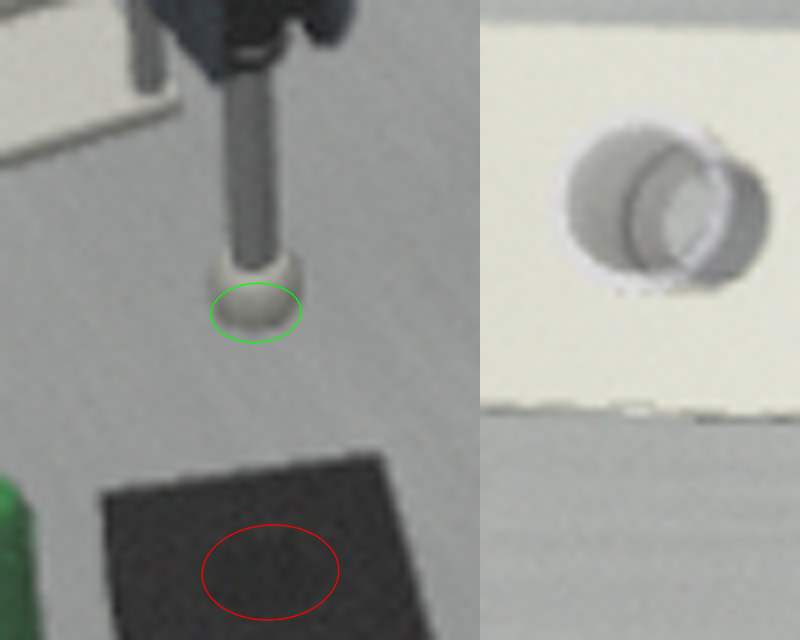

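Emit:
drive_tool(
  motion=[
    [[0, -0.0009, -0.012], [0, 0, 0]],
    [[0, 0, -0.014], [0, 0, 0]],
    [[0, 0, -0.014], [0, 0, 0]],
    [[0, 0, -0.014], [0, 0, 0]],
    [[0, 0, -0.014], [0, 0, 0]],
    [[0, 0, -0.01], [0, 0, 0]],
    [[0, 0, -0.008], [0, 0, 0]],
    [[0, 0, -0.008], [0, 0, 0]],
    [[0, 0, -0.006], [0, 0, 0]],
    [[0, 0, -0.004], [0, 0, 0]],
  ],
)

```text
time_s: 30.8
ee_pos: [487.7, -26.0, 110.9]
ee_rot: [180.0, 0.0, 0.0]
force: [-0.1, -0.6, -1.3]
gripper_width: 21.1
```

```bash
python3 st.py
```

```text
30.8 [487.73 -26.05 110.94] [1.8e+02 1.0e-02 1.0e-02] [-0.07 -0.56 -1.33] [-0.07  0.05  0.04] 21.05
```

Emit:
drive_tool(
  motion=[
    [[0, 0.0004, -0.003], [0, 0, 0]],
    [[0, 0, -0.003], [0, 0, 0]],
    [[0, 0, -0.002], [0, 0, 0]],
    [[0, 0, -0.002], [0, 0, 0]],
    [[0, 0, -0.001], [0, 0, 0]],
    [[0, 0, -0.001], [0, 0, 0]],
    [[0, 0, -0.0005], [0, 0, 0]],
    [[0, 0, 0], [0, 0, 0]],
    [[0, 0, 0], [0, 0, 0]],
    [[0, 0, 0], [0, 0, 0]],
  ],
)

```text
time_s: 31.63
ee_pos: [487.8, -25.7, 99.1]
ee_rot: [-180.0, -0.0, 0.0]
force: [0.3, -0.0, -1.1]
gripper_width: 20.8
```

```bash
python3 st.py
```

```text
31.6333 [487.83 -25.72  99.08] [-1.8e+02 -2.0e-02  0.0e+00] [ 0.32 -0.   -1.14] [-0.1  -0.    0.03] 20.77
```

Emit:
drive_tool(
  motion=[
    [[0, 0.0003, -0.0003], [0, 0, 0]],
    [[0, 0, -0.0003], [0, 0, 0]],
    [[0, 0, -0.0003], [0, 0, 0]],
    [[0, 0, -0.0002], [0, 0, 0]],
    [[0, 0, 0], [0, 0, 0]],
    [[0, 0, 0], [0, 0, 0]],
    [[0, 0, 0], [0, 0, 0]],
    [[0, 0, 0], [0, 0, 0]],
    [[0, 0, 0], [0, 0, 0]],
    [[0, 0, 0], [0, 0, 0]],
  ],
)

```text
time_s: 32.47
ee_pos: [487.8, -25.5, 98.1]
ee_rot: [180.0, -0.0, 0.0]
force: [0.0, 0.3, 3.7]
gripper_width: 20.6
```

```bash
python3 st.py
```

```text
32.4667 [487.83 -25.45  98.13] [ 1.8e+02 -2.0e-02  0.0e+00] [0.02 0.35 3.74] [-0.07  0.33 -0.  ] 20.57
```

The foot is on the floor of the well: same height as at pickup, and the force rose by about 5 N. I release and retreat.

Emit:
drive_tool(
  motion=[
    [[0, 0, 0], [0, 0, 0]],
    [[0, 0, 0], [0, 0, 0]],
    [[0, 0, 0], [0, 0, 0]],
    [[0, 0, 0], [0, 0, 0]],
    [[0, 0, 0], [0, 0, 0]],
    [[0, 0, 0], [0, 0, 0]],
    [[0, 0, 0], [0, 0, 0]],
    [[0, 0, 0], [0, 0, 0]],
    [[0, 0, 0], [0, 0, 0]],
    [[0, 0, 0], [0, 0, 0]],
  ],
  claw=0.5,
)

```text
time_s: 33.3
ee_pos: [487.8, -25.4, 97.9]
ee_rot: [-180.0, -0.0, 0.0]
force: [-0.8, 0.0, -0.9]
gripper_width: 45.4
```

Emit:
drive_tool(
  motion=[
    [[0, 0, 0.01], [0, 0, 0]],
    [[0, 0, 0.015], [0, 0, 0]],
    [[0, 0, 0.02], [0, 0, 0]],
    [[0, 0, 0.02], [0, 0, 0]],
    [[0, 0, 0.02], [0, 0, 0]],
    [[0, 0, 0.02], [0, 0, 0]],
    [[-0.01, -0.02, 0.01], [0, 0, 0]],
    [[-0.01, -0.035, 0], [0, 0, 0]],
    [[-0.01, -0.035, 0], [0, 0, 0]],
    [[-0.01, -0.035, 0], [0, 0, 0]],
  ],
)

```text
time_s: 34.13
ee_pos: [447.3, -151.5, 213.3]
ee_rot: [180.0, -0.1, 0.1]
force: [0.8, -0.9, -0.6]
gripper_width: 45.6
```

Emit:
drive_tool(
  motion=[
    [[-0.01, -0.035, 0], [0, 0, 0]],
    [[-0.01, -0.03, 0], [0, 0, 0]],
    [[-0.01, -0.02, 0], [0, 0, 0]],
    [[0, -0.01, 0], [0, 0, 0]],
    [[0, 0, 0], [0, 0, 0]],
    [[0, 0, 0], [0, 0, 0]],
    [[0, 0, 0], [0, 0, 0]],
    [[0, 0, 0], [0, 0, 0]],
    [[0, 0, 0], [0, 0, 0]],
    [[0, 0, 0], [0, 0, 0]],
  ],
)

```text
time_s: 34.97
ee_pos: [418.1, -244.6, 212.9]
ee_rot: [-180.0, -0.0, 0.1]
force: [-0.1, 0.3, -0.0]
gripper_width: 45.6
```

```bash
python3 - <<'E'
from h import *
for n in ('side','top'):
    im=env.grab_frame(n);cv2.imwrite(f'pics/{n}10.png',im[:,:,::-1])
s=env.state();e=s['ee_pos'];print(s['time_s'],e,s['force'])
C=[([487.6,-25.4,148],11,(0,0,255))]
overlay('pics/side10.png','side','pics/a.png',225,150,70,140,4,C)
overlay('pics/top10.png','top','pics/b.png',285,265,65,70,8,C)
overlay('pics/top10.png','top','pics/c.png',150,250,40,70,8,[([521.7,241.7,45],13.5,(0,255,0))])
cv2.imwrite('pics/p10.png',np.hstack([cv2.imread('pics/b.png'),cv2.imread('pics/c.png')])[:, :800])
E
```

```text
35.0667 [ 417.97162058 -244.90027877  212.89666367] [-0.39060232  0.14921147 -0.40877975]
```

View pics/p10.png

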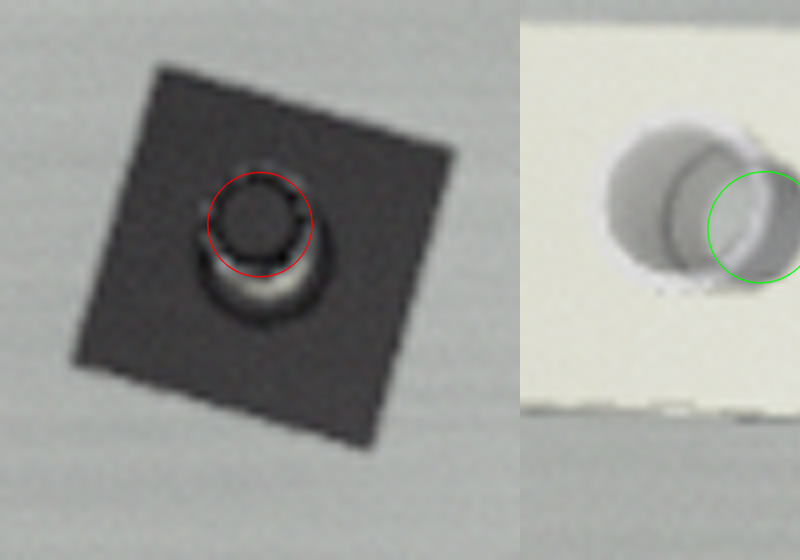

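View pics/side10.png

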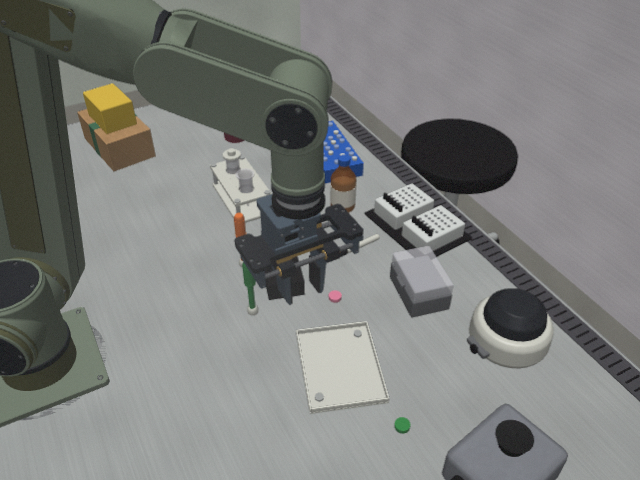

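The rod stands upright in the well, at (318,295) in the top view. The frit shows deep in the barrel at the predicted shoulder spot, and the bystanders look unmoved.

```bash
python3 -c "
from workcell import env
print(env.job_done())"
```

```text
the job is handed in; nothing more can be done
None
```

The job is done and handed in at about 35 s. The large frit is on the shoulder of the open column and the rod is back in its stand. No verdict was reported.

- **Frit placed:** I let it go in the mouth of the open column. The top camera showed it there, flat and roughly centred.
- **Push and press:** Drag was about 4 N on the way down. The frit stopped dead with the tool at 133.1 mm, the height I had predicted for the shoulder. I settled it there with about 17–18 N, taken from the wrist reading less the rod's weight, for over 0.8 s. Readings at the end of each move never showed more than about 18 N down or 3.5 N sideways. Force within a move was not recorded.
- **Rod returned:** It touched the well floor at the same tool height as at pickup, 98.1 mm. After release the top view showed it upright where it started.
- **Bystanders:** By eye in the last pictures they look unmoved; I did not measure their positions.
- **Not directly checked:** The frit's tilt on the shoulder is inferred from the stop height. The barrel hid it from the side camera, and the top view was partly obstructed. The two cameras differed by 1–3 mm in the first measurements, and no check failed.

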